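# Clamp the tablet crusher, release its child lock and start it

### The job

Get the tablet crusher going. First swing the clamp lever on its lid clockwise all the way to its stop, so that the lid is drawn down tight; then slide the child-lock tab fully back from under the start button, and press the button right down and hold it there for about a second before letting go. Leave the tab unlocked and the lid clamped, and do not disturb the dish or the dropper bottles.

Things in the scene. Friction and masses are not known exactly. Their poses are not given: they have to be found in the camera images.
- crusher: Electric tablet crusher fixed on the cart: white block 170 mm (its x) by 200 mm (its y), top face 55 mm up. Origin: centre of its underside, z up; -x faces roughly to the robot (yaw within 0.45 rad). On its +y half a round grey lid (96 mm across, top 75 mm up when loose, 69.5 mm when tight) under a steel clamp lever; on its -y half the button and child-lock tab.
- clamp (a joint): Angle of the clamp lever about its upright pivot, rad. 0: open, pointing to the crusher's -x; grows clockwise seen from above; 1.571: closed, at its stop, pointing to the crusher's +y. Starts between 0 and 0.35. Friction 0.15 N m (about 2 N at the post); stays where it is left. Its cam draws the lid down 5.5 mm in proportion to the angle.
- clamp_post (a point): Centre of the top face, 118 mm above the cart, of the upright round steel post at the lever's end: 18 mm across, standing 30 mm above the lever's flat arm (16 mm wide, its top 88 mm up). It is 70 mm from the pivot axis and moves with the lever. It can be pushed sideways or pinched from above.
- clamp_pivot (a point): Point on the lever's upright pivot axis, at the top of its 32 mm round hub, 91 mm above the work surface, over the lid's centre; 50 mm to the +y side of the crusher's centre.
- tab (a joint): Travel of the child-lock tab along the crusher's +x, m. 0: locked, its fork lies under the button's head and stops it; 0.032: at its end stop, unlocked, the fork quite clear of the head. It starts between 0 and 0.004. Friction about 1.5 N, stays where it is left.
- tab_fin (a point): Centre of the top edge, 90 mm above the cart, of the tab's upright white fin: 12 mm thick along the crusher's x, 44 mm wide along its y, standing 27 mm above the tab's flat plate (top 63 mm up; tab 80 mm long in all). Moves with the tab. When locked the fin is 67 mm from the button's axis, towards the crusher's +x. It can be pinched from above or pushed.
- button (a joint): How far the start button is pressed, m. 0: up; 0.008: fully down. Spring: 1.5 N to start, 5 N fully down; comes up by itself. While the tab is locked it can go down only about 2 mm.
- button_top (a point): Centre of the top face of the round mushroom start button: head 44 mm across and 8 mm thick, top 73 mm above the work surface when up. Moves with the button.
- bottle0: Dropper bottle of brown glass with a black cap and rubber bulb, 34 mm across, 94 mm tall, standing in the tray beside the crusher. Origin at the centre of its underside. Bystander: leave it be.
- bottle1: Dropper bottle of brown glass with a black cap and rubber bulb, 34 mm across, 94 mm tall, standing in the tray beside the crusher. Origin at the centre of its underside. Bystander: leave it be.
- bottle2: Dropper bottle of brown glass with a black cap and rubber bulb, 34 mm across, 94 mm tall, standing in the tray beside the crusher. Origin at the centre of its underside. Bystander: leave it be.
- tray: White plastic tray fixed on the cart beyond the crusher's -y side, 140 by 90 mm, 18 mm high, holding the bottles. Origin at the centre of its underside.
- dish: White ceramic dish, 100 mm across, 30 mm high, on the cart at the crusher's +y side. Origin at the centre of its underside. Bystander: leave it be.

How it is judged:
By the outcome, as a careful person would: the job done as asked, in the order asked, and still so for the second after the job is handed in, with the robot touching nothing.
It also fails if it takes over 61 s, if anything falls off the work surface, if the arm or the gripper's body presses on something with over 40 N, if the wrist force passes 120 N, or if a joint passes its speed limit or range.

### The arm

A 7-joint arm with a two-finger parallel gripper is mounted at the origin on the work surface. World frame = base frame: x ahead of the robot, y to its left, z up, the work surface at z = 0. Lengths are in mm, angles in rad, forces in N, time in s.
With the tool pointing down it reaches from about 350 to 900 mm from the base axis. Payload 19.9 kg.
Tool frame: the origin (TCP) lies midway between the tips of the shut fingers; the grasp point (between the pads) lies 19 mm behind it; z points along the fingers, y is the line along which they close (so a half turn about z gives the same grasp; the last joint's range is limited). The gripper opens to 85 mm and grips with 20 to 120 N. Pads are 22 mm wide; open, the fingers measure 114 mm over their backs; the gripper's body (76 mm by 85 mm) begins 54 mm behind the grasp point. The pads swing forward as they close: fully open they stand 13 mm farther back than shut.
Start: joints at [1.143, 0.417, -0.01, 1.614, 0.005, 1.111, -0.053], TCP at [235.76, -578.808, 231.26] pointing down, gripper open.
Joint ranges: [-2.81, 2.81], [-0.39, 2.02], [-1.27, 1.25], [0.06, 2.57], [-1.19, 4.33], [0.19, 2], [-2.82, 2.82]. Speed limits (rad/s): [1.89, 1.89, 2.39, 2.39, 3.01, 3.01, 3.01].

### API

Orientations are given as a 3x3 rotation matrix whose columns are the frame's x, y, z axes.
In Python, from plant import sensors, capture, calibration, manip gives the robot as it stands. The module is installed in compiled form; this text tells all that it offers.
- The arm moves only by the shell command python3 -m jog 'ROWS'. ROWS is JSON, a list of rows, each an object of numbers: "dx", "dy", "dz": the shift along the world's x, y, z in mm; "wx", "wy", "wz": the turn, a rotation vector about the world's x, y, z in rad; "claw": the opening, from 0 (shut) to 1 (fully open). In form: [{"dx": .., "dy": .., "dz": .., "wx": .., "wy": .., "wz": .., "claw": ..}, ...]. A call has 1 to 8 rows; each row shifts and turns the commanded pose from where the row before left it; what a row does not reach is not made up. A row lasts 1/12 s, in which the tool goes at most 41.7 mm and 7.16 degrees, less where a joint would pass 70% of its speed; a pose out of reach is approached as far as the arm can. A call is refused whole if a number of a shift passes 41.7 or a number of a turn 0.125, either way. A call with a gripper value outside its range is refused whole. The fingers move at their own pace and stop on an object; the grip force is fixed at half the most. Time passes only in rows, so rows that do not move let the fingers close. It gives the time, the measured TCP pose, the force, the opening and the grip force at its end, in the units of the state.
- sensors.get_obs(): the state, without advancing time (a new reading comes with each control period).
- capture(name): name is "side" or "top" or "wrist"; returns (picture, depth): 400x640x3 uint8, red, green, blue; 400x640 float32, mm along the optical axis (not along the pixel's ray), 0 where there is no reading.
- calibration(name): a dict with "intrinsics" (3x3 intrinsics, pixels), "R" (3x3) and "t" (3): a world point X has camera coordinates R X + t; the wrist camera has in their place "tool_from_camera" (4x4, takes a point from camera to tool coordinates, whose origin is the TCP and whose axes are the flange's). Camera axes: x right, y down, z forward; pixel columns grow to the right and rows downward; lengths in mm; the calibration is good to about 2 mm. The wrist camera is an equidistant fisheye: a pixel r from the principal point sees the ray r / f radians off the axis. A picture is of the moment at which its call begins: read the wrist's pose just before it. calibration takes no time and is no camera call.
- manip.close_job(): hands the job in; it is judged then, once.
The state is a dict: "clock": time; "qpos": joint angles; "qd": joint speeds; "joint_efforts": joint torques, N m; "ee_pos": TCP position; "ee_rot": TCP orientation; "force": force on the tool from outside, world axes, zero at the start; "ft_torque": the same for the moment, N m; "finger_gap": opening from 0.0 (shut) to 1.0 (fully open); "grasp_force": force on a finger pad.
Only numpy, scipy, OpenCV 4.12 (cv2) and the standard library are available. Lean on these libraries where they do the work, as an engineer would, in place of code of your own. Each camera call takes 0.05 s, during which the arm holds its last target. There are 200 camera calls.

## Working session

There is one attempt and no reset: what is moved stays moved. The work goes in short steps, Python scripts to look and compute and a shell command to move; the robot and the scene stay as the last step left them, time stands still between calls to the robot, and variables do not carry over. Pictures are saved under pics/ and viewed, at most 10 in all, crops included, and the job is handed in when it is done.

```bash
mkdir -p pics
python3 - <<'E'
from plant import sensors, capture, calibration
import cv2,numpy as np
o=sensors.get_obs();print(o['clock'],o['ee_pos'],np.round(o['ee_rot'],3).tolist(),o['finger_gap'],o['force'])
for n in('top','side'):
    p,d=capture(n);cv2.imwrite(f'pics/{n}0.png',p[:,:,::-1]);np.save(f'pics/{n}0.npy',d)
    c=calibration(n);print(n,{k:np.round(v,3).tolist() for k,v in c.items()})
E
```

```text
0.0 [ 235.64943842 -578.4968973   230.65152925] [[0.926, 0.377, -0.001], [0.377, -0.926, 0.001], [-0.0, -0.001, -1.0]] 1.0008231735314492 [-0.624538    0.20988694 -0.01708003]
top {'intrinsics': [[437.482, 0.0, 323.747], [0.0, 437.482, 191.495], [0.0, 0.0, 1.0]], 'R': [[0.024, -1.0, -0.016], [-0.999, -0.023, -0.049], [0.048, 0.018, -0.999]], 't': [31.671, 543.359, 887.268]}
side {'intrinsics': [[435.243, 0.0, 321.451], [0.0, 435.243, 200.398], [0.0, 0.0, 1.0]], 'R': [[-0.989, -0.146, 0.019], [-0.103, 0.593, -0.799], [0.106, -0.792, -0.601]], 't': [560.61, 112.725, 984.957]}
```

View pics/top0.png

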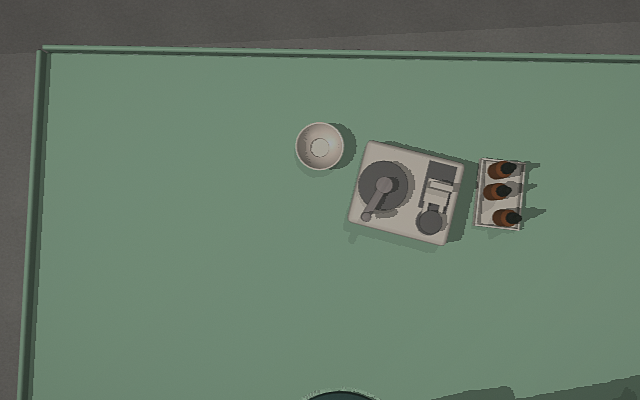

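View pics/side0.png

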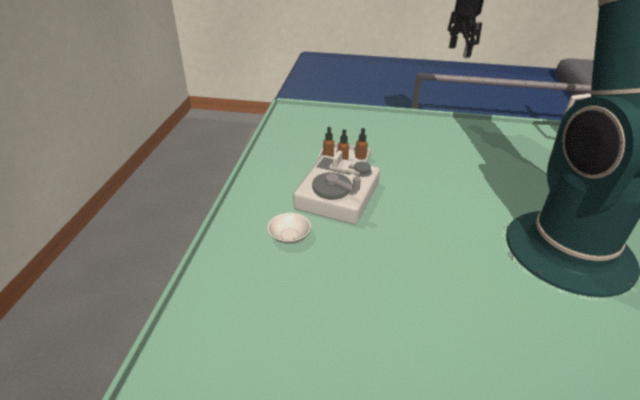

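Top view: lid and pivot at about (385,184), post at (366,217), button at (430,221), fin near (440,187). The dish (320,147) and bottles (~500,192) are clear of these. Next I'll enlarge both views.

Run:
```python
import cv2,numpy as np
t=cv2.imread('pics/top0.png')[130:250,340:480];s=cv2.imread('pics/side0.png')[140:230,285:390]
cv2.imwrite('pics/crop_t.png',cv2.resize(t,None,fx=5,fy=5,interpolation=cv2.INTER_CUBIC))
cv2.imwrite('pics/crop_s.png',cv2.resize(s,None,fx=6,fy=6,interpolation=cv2.INTER_CUBIC))
```

```text
(no output)
```

View pics/crop_t.png

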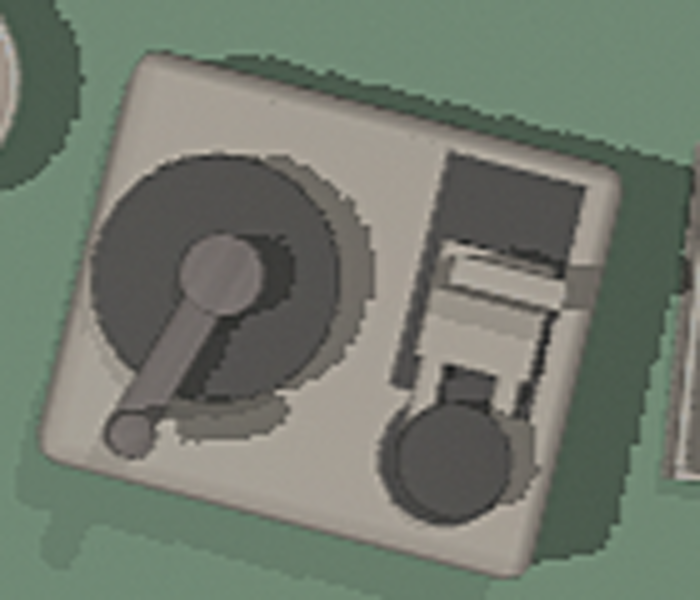

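View pics/crop_s.png

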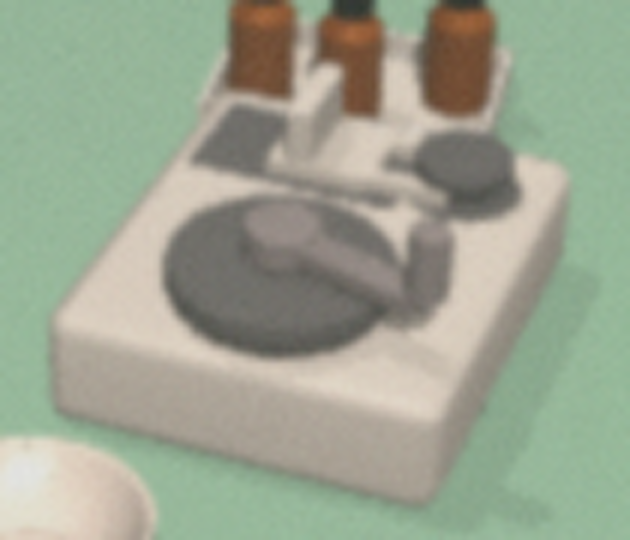

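The top crop shows the hub at (222,275), post top (130,434), button (454,461) and fin top (506,282). In the side crop they are hub (285,225), post top (432,233), button (465,155) and fin top (321,86).

Run:
```python
from plant import calibration
import cv2,numpy as np
P={};D={}
C={n:calibration(n) for n in('top','side')}
for n in C: c=C[n];P[n]=c['intrinsics']@np.c_[c['R'],c['t']];D[n]=np.load(f'pics/{n}0.npy')
pts={'pivot':((222,275),(285,225),91),'post':((130,434),(432,233),118),'button':((454,461),(465,155),73),'fin':((506,282),(321,86),90)}
def hz(n,p,z):
    c=C[n];r=c['R'].T@np.linalg.inv(c['intrinsics'])@[*p,1];o=-c['R'].T@c['t'];return o+r*(z-o[2])/r[2]
W={}
for k,(a,b,z) in pts.items():
    a=(np.array(a)+.5)/5-.5+[340,130];b=(np.array(b)+.5)/6-.5+[285,140]
    X=cv2.triangulatePoints(P['top'],P['side'],a,b)[:,0];X=X[:3]/X[3]
    c=C['top'];d=D['top'][int(round(a[1])),int(round(a[0]))]
    Xd=c['R'].T@(d*np.linalg.inv(c['intrinsics'])@[*a,1]-c['t'])
    W[k]=hz('top',a,z);print(k,X.round(1),'depth',Xd.round(1),'topz',W[k].round(1),'sidez',hz('side',b,z).round(1))
f=W['fin']-W['button'];print('yaw fin',np.arctan2(f[1],f[0]),np.hypot(*f[:2]))
v=W['post']-W['pivot'];print('lever ang',np.arctan2(v[1],v[0]),np.hypot(*v[:2]))
# box edges from top: bottom edge crop (50,455)-(515,575), top edge (150,55)-(612,168)
for a,b in(((50,455),(515,575)),((150,55),(612,168))):
    q=[hz('top',(np.array(p)+.5)/5-.5+[340,130],55) for p in(a,b)];e=q[0]-q[1];print(q[0][:2],q[1][:2],'yaw',np.arctan2(e[1],e[0])-np.pi/2,np.hypot(*e[:2]))
```

```text
pivot [553.8 -70.3  88. ] depth [554.2 -69.7  92.7] topz [554.3 -69.9  91. ] sidez [552.6 -65.8  91. ]
post [493.4 -34.6 114.9] depth [494.  -34.4 116.9] topz [494.  -34.4 118. ] sidez [492.7 -30.1 118. ]
button [ 486.3 -162.    71.3] depth [ 486.4 -161.8   71.9] topz [ 486.4 -161.6   73. ] sidez [ 486.2 -159.2   73. ]
fin [ 552.6 -176.4   90.3] depth [ 554.  -175.8   92.1] topz [ 554.1 -176.4   90. ] sidez [ 551.  -176.8   90. ]
yaw fin -0.21482418069912407 69.35927176562272
lever ang 2.6094179692168007 69.97169836554485
[484.65419972  -8.26339838] [ 442.46020878 -189.80492523] yaw -0.22836615453388864 186.38041432230398
[642.98384446 -44.35959147] [ 602.20230797 -225.9638504 ] yaw -0.2208981422995122 186.126947479967
```

Measurements are consistent: heights within 3 mm, lever radius 70.0, crusher yaw about -0.225, clamp about 0.31, tab about 2 mm. Moving above the post, with the closing line along the lever's tangent.

```bash
R='x'; 
python3 -m jog '[{"dx":14.3,"dy":30.2,"wz":0.123},{"dx":14.3,"dy":30.2,"wz":0.123},{"dx":14.3,"dy":30.2,"wz":0.123},{"dx":14.3,"dy":30.2,"wz":0.123},{"dx":14.3,"dy":30.2,"wz":0.123},{"dx":14.3,"dy":30.2,"wz":0.123}]'
python3 -m jog '[{"dx":14.3,"dy":30.2,"wz":0.123},{"dx":14.3,"dy":30.2,"wz":0.123},{"dx":14.3,"dy":30.2,"wz":0.123},{"dx":14.3,"dy":30.2,"wz":0.123},{"dx":14.3,"dy":30.2,"wz":0.123},{"dx":14.3,"dy":30.2,"wz":0.123}]'
python3 -m jog '[{"dx":14.3,"dy":30.2,"wz":0.123},{"dx":14.3,"dy":30.2,"wz":0.123},{"dx":14.3,"dy":30.2,"wz":0.123},{"dx":14.3,"dy":30.2,"wz":0.123},{"dx":14.3,"dy":30.2,"wz":0.123},{"dx":14.3,"dy":30.2,"wz":0.123},{"dx":0},{"dx":0}]'
python3 - <<'E'
from plant import sensors, capture, calibration
import numpy as np,cv2
o=sensors.get_obs();R=o['ee_rot'];print(o['clock'],o['ee_pos'],R.round(3).tolist(),o['qpos'].round(2),o['force'])
p,d=capture('wrist');c=calibration('wrist');K=np.array(c['intrinsics']);T=np.array(c['tool_from_camera']);print(K.round(1).tolist(),T.round(3).tolist())
q=p[:,:,::-1].copy()
for n,X in dict(pivot=(554.2,-69.8,91),post=(494,-34.4,118),button=(486.4,-161.8,73),fin=(554,-176,90)).items():
    x=np.linalg.inv(T)@[*(R.T@(np.array(X)-o['ee_pos'])),1];r=np.hypot(x[0],x[1]);th=np.arctan2(r,x[2])
    u=K[0,2]+K[0,0]*th*x[0]/r;v=K[1,2]+K[1,1]*th*x[1]/r;print(n,u,v)
    cv2.drawMarker(q,(int(round(u)),int(round(v))),(0,0,255),0,7,1)
cv2.imwrite('pics/w1.png',q)
E
```

```text
0.1 [ 235.62298984 -578.53890293  230.71048734] [[0.926, 0.377, -0.001], [0.377, -0.926, 0.001], [-0.0, -0.001, -1.0]] [ 1.14  0.42 -0.01  1.61  0.    1.11 -0.05] [ 0.46470882 -0.14244297  0.52752035]
[[309.7, 0.0, 319.9], [0.0, 309.7, 197.7], [0.0, 0.0, 1.0]] [[0.001, -0.962, -0.274, 69.888], [1.0, 0.001, -0.0, 0.018], [0.001, -0.274, 0.962, -143.597], [0.0, 0.0, 0.0, 1.0]]
pivot 80.71186922679692 -129.90064568180375
post 37.35997429134079 -102.74615390187753
button 102.42634126179053 -94.61800616211937
fin 128.35407370872088 -137.60967541588988schema error: expected keys dx, dy, dz, wx, wy, wz, claw
schema error: expected keys dx, dy, dz, wx, wy, wz, claw
schema error: expected keys dx, dy, dz, wx, wy, wz, claw
```

View pics/w1.png

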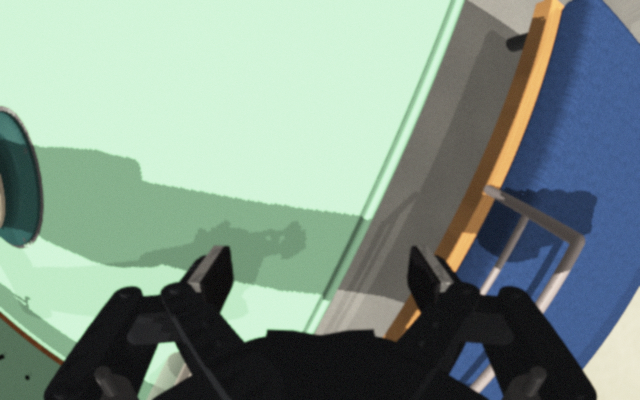

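The arm hasn't moved: the picture shows only the start area and the fingers at about (215,270) and (430,270). Every row needs all the keys.

```bash
cat > look.py <<'E'
from plant import sensors, capture, calibration
import numpy as np,cv2,sys
o=sensors.get_obs();R=o['ee_rot'];p,d=capture('wrist');c=calibration('wrist');K=np.array(c['intrinsics']);T=np.array(c['tool_from_camera'])
q=p[:,:,::-1].copy()
for n,X in dict(pivot=(554.2,-69.8,91),post=(494,-34.4,118),button=(486.4,-161.8,73),fin=(554,-176,90)).items():
    x=np.linalg.inv(T)@[*(R.T@(np.array(X)-o['ee_pos'])),1];r=np.hypot(x[0],x[1]);th=np.arctan2(r,x[2])
    u=K[0,2]+K[0,0]*th*x[0]/r;v=K[1,2]+K[1,1]*th*x[1]/r;print(n,round(u,1),round(v,1))
    cv2.drawMarker(q,(int(round(u)),int(round(v))),(0,0,255),0,9,1)
cv2.imwrite(sys.argv[1],q)
E
python3 -m jog '[{"dx":14.3,"dy":30.2,"dz":0,"wx":0,"wy":0,"wz":0.123,"claw":1},{"dx":14.3,"dy":30.2,"dz":0,"wx":0,"wy":0,"wz":0.123,"claw":1},{"dx":14.3,"dy":30.2,"dz":0,"wx":0,"wy":0,"wz":0.123,"claw":1},{"dx":14.3,"dy":30.2,"dz":0,"wx":0,"wy":0,"wz":0.123,"claw":1},{"dx":14.3,"dy":30.2,"dz":0,"wx":0,"wy":0,"wz":0.123,"claw":1},{"dx":14.3,"dy":30.2,"dz":0,"wx":0,"wy":0,"wz":0.123,"claw":1}]'
python3 -m jog '[{"dx":14.3,"dy":30.2,"dz":0,"wx":0,"wy":0,"wz":0.123,"claw":1},{"dx":14.3,"dy":30.2,"dz":0,"wx":0,"wy":0,"wz":0.123,"claw":1},{"dx":14.3,"dy":30.2,"dz":0,"wx":0,"wy":0,"wz":0.123,"claw":1},{"dx":14.3,"dy":30.2,"dz":0,"wx":0,"wy":0,"wz":0.123,"claw":1},{"dx":14.3,"dy":30.2,"dz":0,"wx":0,"wy":0,"wz":0.123,"claw":1},{"dx":14.3,"dy":30.2,"dz":0,"wx":0,"wy":0,"wz":0.123,"claw":1}]'
python3 -m jog '[{"dx":14.3,"dy":30.2,"dz":0,"wx":0,"wy":0,"wz":0.123,"claw":1},{"dx":14.3,"dy":30.2,"dz":0,"wx":0,"wy":0,"wz":0.123,"claw":1},{"dx":14.3,"dy":30.2,"dz":0,"wx":0,"wy":0,"wz":0.123,"claw":1},{"dx":14.3,"dy":30.2,"dz":0,"wx":0,"wy":0,"wz":0.123,"claw":1},{"dx":14.3,"dy":30.2,"dz":0,"wx":0,"wy":0,"wz":0.123,"claw":1},{"dx":14.3,"dy":30.2,"dz":0,"wx":0,"wy":0,"wz":0.123,"claw":1},{"dx":0,"dy":0,"dz":0,"wx":0,"wy":0,"wz":0,"claw":1}]'
python3 look.py pics/w2.png; python3 -c "
from plant import sensors;import numpy as np
o=sensors.get_obs();print(o['ee_pos'],o['qpos'].round(2),np.degrees(np.arctan2(o['ee_rot'][1,1],o['ee_rot'][0,1])))"
```

```text
clock: 0.65
ee_pos: [321.9, -396.0, 231.2]
ee_rot: [[0.426, 0.905, -0.0], [0.905, -0.426, -0.0], [-0.0, -0.0, -1.0]]
force: [0.9, -0.6, -0.1]
finger_gap: 0.997
grasp_force: 0.0
clock: 1.15
ee_pos: [407.6, -214.9, 231.3]
ee_rot: [[-0.294, 0.956, -0.0], [0.956, 0.294, -0.0], [-0.0, -0.0, -1.0]]
force: [1.4, -0.7, 0.1]
finger_gap: 1.002
grasp_force: 0.0
clock: 1.73
ee_pos: [494.8, -29.4, 231.5]
ee_rot: [[-0.865, 0.502, 0.001], [0.502, 0.865, 0.002], [-0.0, 0.002, -1.0]]
force: [-0.8, 1.4, -0.6]
finger_gap: 1.0
grasp_force: 0.0
pivot 313.9 254.4
post 313.5 195.4
button 211.2 234.8
fin 232.6 294.4
[493.8528378  -32.17129562 231.17740594] [ 0.6   0.24 -0.68  1.91  0.17  1.05  0.88] 59.39986084417837
```

View pics/w2.png

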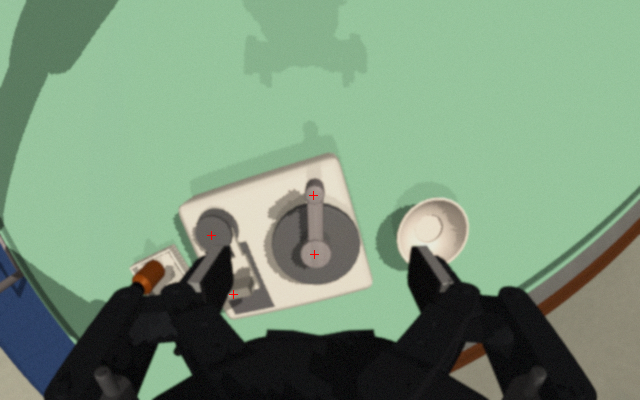

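The red marks sit on the hub, post top, button and fin, allowing for the slant view of the post's side, so the positions hold. Descending and pinching the post.

```bash
python3 -m jog '[{"dx":0,"dy":-2,"dz":-34,"wx":0,"wy":0,"wz":0,"claw":1},{"dx":0,"dy":0,"dz":-34,"wx":0,"wy":0,"wz":0,"claw":1},{"dx":0,"dy":0,"dz":-34,"wx":0,"wy":0,"wz":0,"claw":1},{"dx":0,"dy":0,"dz":-24,"wx":0,"wy":0,"wz":0,"claw":1},{"dx":0,"dy":0,"dz":-9,"wx":0,"wy":0,"wz":0,"claw":1},{"dx":0,"dy":0,"dz":0,"wx":0,"wy":0,"wz":0,"claw":1}]'
python3 -m jog '[{"dx":0,"dy":0,"dz":0,"wx":0,"wy":0,"wz":0,"claw":0.4},{"dx":0,"dy":0,"dz":0,"wx":0,"wy":0,"wz":0,"claw":0.4},{"dx":0,"dy":0,"dz":0,"wx":0,"wy":0,"wz":0,"claw":0.4},{"dx":0,"dy":0,"dz":0,"wx":0,"wy":0,"wz":0,"claw":0},{"dx":0,"dy":0,"dz":0,"wx":0,"wy":0,"wz":0,"claw":0},{"dx":0,"dy":0,"dz":0,"wx":0,"wy":0,"wz":0,"claw":0},{"dx":0,"dy":0,"dz":0,"wx":0,"wy":0,"wz":0,"claw":0},{"dx":0,"dy":0,"dz":0,"wx":0,"wy":0,"wz":0,"claw":0}]'
python3 - <<'E'
import numpy as np
p=np.array([554.2,-69.8])
a0,a1=2.609,1.346;prev=p+70*np.array([np.cos(a0),np.sin(a0)])
for a in np.linspace(a0,a1,17)[1:]:
    q=p+70*np.array([np.cos(a),np.sin(a)]);print((q-prev).round(1),q.round(1));prev=q
print((a1-a0)/16)
E
```

```text
clock: 2.28
ee_pos: [492.0, -37.6, 94.7]
ee_rot: [[-0.857, 0.516, -0.003], [0.516, 0.857, 0.0], [0.003, -0.001, -1.0]]
force: [-0.2, 0.2, -0.5]
finger_gap: 0.996
grasp_force: 0.0
clock: 2.95
ee_pos: [493.6, -37.2, 97.0]
ee_rot: [[-0.857, 0.515, 0.001], [0.515, 0.857, -0.0], [-0.001, 0.0, -1.0]]
force: [-3.2, -0.3, 11.6]
finger_gap: 0.186
grasp_force: 58.3
[3.  4.6] [496.9 -29.6]
[3.3 4.4] [500.2 -25.2]
[3.7 4.1] [503.9 -21.1]
[4.  3.8] [507.9 -17.3]
[4.3 3.5] [512.2 -13.8]
[4.5 3.1] [516.7 -10.7]
[4.8 2.8] [521.5  -7.9]
[5.  2.4] [526.5  -5.5]
[5.2 2. ] [531.7  -3.5]
[5.3 1.6] [537.  -2.]
[5.4 1.1] [542.4  -0.8]
[5.5 0.7] [ 5.478e+02 -1.000e-01]
[5.5 0.3] [5.534e+02 2.000e-01]
[ 5.5 -0.2] [558.9   0. ]
[ 5.5 -0.6] [ 5.644e+02 -5.000e-01]
[ 5.4 -1. ] [569.8  -1.6]
-0.0789375
```

Post pinched (gap 0.186, 58 N). Swinging along the arc, turning the tool with the lever.

```bash
python3 -m jog '[{"dx":3,"dy":4.6,"dz":0,"wx":0,"wy":0,"wz":-0.079,"claw":0},{"dx":3.3,"dy":4.4,"dz":0,"wx":0,"wy":0,"wz":-0.079,"claw":0},{"dx":3.7,"dy":4.1,"dz":0,"wx":0,"wy":0,"wz":-0.079,"claw":0},{"dx":4,"dy":3.8,"dz":0,"wx":0,"wy":0,"wz":-0.079,"claw":0},{"dx":4.3,"dy":3.5,"dz":0,"wx":0,"wy":0,"wz":-0.079,"claw":0},{"dx":0,"dy":0,"dz":0,"wx":0,"wy":0,"wz":0,"claw":0}]'
python3 -m jog '[{"dx":4.5,"dy":3.1,"dz":0,"wx":0,"wy":0,"wz":-0.079,"claw":0},{"dx":4.8,"dy":2.8,"dz":0,"wx":0,"wy":0,"wz":-0.079,"claw":0},{"dx":5,"dy":2.4,"dz":0,"wx":0,"wy":0,"wz":-0.079,"claw":0},{"dx":5.2,"dy":2,"dz":0,"wx":0,"wy":0,"wz":-0.079,"claw":0},{"dx":0,"dy":0,"dz":0,"wx":0,"wy":0,"wz":0,"claw":0}]'
```

```text
clock: 3.45
ee_pos: [511.7, -15.3, 97.0]
ee_rot: [[-0.59, 0.808, -0.0], [0.808, 0.59, 0.001], [0.0, 0.0, -1.0]]
force: [-8.4, 5.6, 14.4]
finger_gap: 0.185
grasp_force: 58.9
clock: 3.87
ee_pos: [531.3, -4.5, 97.0]
ee_rot: [[-0.31, 0.951, -0.0], [0.951, 0.31, 0.001], [0.001, 0.0, -1.0]]
force: [-8.4, 9.4, 15.5]
finger_gap: 0.183
grasp_force: 59.0
```

```bash
python3 -m jog '[{"dx":5.3,"dy":2,"dz":0,"wx":0,"wy":0,"wz":-0.079,"claw":0},{"dx":5.4,"dy":1.4,"dz":0,"wx":0,"wy":0,"wz":-0.079,"claw":0},{"dx":5.5,"dy":0.9,"dz":0,"wx":0,"wy":0,"wz":-0.079,"claw":0},{"dx":5.5,"dy":0.3,"dz":0,"wx":0,"wy":0,"wz":-0.079,"claw":0},{"dx":0,"dy":0,"dz":0,"wx":0,"wy":0,"wz":0,"claw":0}]'
python3 -m jog '[{"dx":5.5,"dy":-0.2,"dz":0,"wx":0,"wy":0,"wz":-0.079,"claw":0},{"dx":5.5,"dy":-0.6,"dz":0,"wx":0,"wy":0,"wz":-0.079,"claw":0},{"dx":3,"dy":-0.6,"dz":0,"wx":0,"wy":0,"wz":-0.05,"claw":0},{"dx":0,"dy":0,"dz":0,"wx":0,"wy":0,"wz":0,"claw":0}]'
```

```text
clock: 4.28
ee_pos: [553.2, -0.4, 97.0]
ee_rot: [[0.002, 1.0, 0.0], [1.0, -0.002, 0.001], [0.001, 0.0, -1.0]]
force: [-5.5, 7.3, 13.4]
finger_gap: 0.184
grasp_force: 58.8
clock: 4.62
ee_pos: [567.2, -1.6, 97.1]
ee_rot: [[0.206, 0.978, 0.001], [0.978, -0.206, 0.002], [0.002, 0.0, -1.0]]
force: [-4.7, 7.5, 11.2]
finger_gap: 0.186
grasp_force: 58.6
```

Push on in small steps until the force shows the stop.

```bash
python3 -m jog '[{"dx":2,"dy":-0.4,"dz":0,"wx":0,"wy":0,"wz":-0.029,"claw":0},{"dx":0,"dy":0,"dz":0,"wx":0,"wy":0,"wz":0,"claw":0}]'
python3 -m jog '[{"dx":2,"dy":-0.5,"dz":0,"wx":0,"wy":0,"wz":0,"claw":0},{"dx":0,"dy":0,"dz":0,"wx":0,"wy":0,"wz":0,"claw":0}]'
```

```text
clock: 4.78
ee_pos: [568.9, -2.0, 97.0]
ee_rot: [[0.233, 0.973, 0.0], [0.973, -0.233, 0.002], [0.002, -0.0, -1.0]]
force: [-3.6, 8.2, 10.1]
finger_gap: 0.181
grasp_force: 58.6
clock: 4.95
ee_pos: [570.2, -2.2, 97.0]
ee_rot: [[0.231, 0.973, -0.001], [0.973, -0.231, 0.002], [0.002, -0.001, -1.0]]
force: [-10.6, 9.8, 15.4]
finger_gap: 0.186
grasp_force: 59.4
```

```bash
python3 -m jog '[{"dx":2,"dy":-0.5,"dz":0,"wx":0,"wy":0,"wz":0,"claw":0},{"dx":0,"dy":0,"dz":0,"wx":0,"wy":0,"wz":0,"claw":0}]'
python3 -m jog '[{"dx":2,"dy":-0.5,"dz":0,"wx":0,"wy":0,"wz":0,"claw":0},{"dx":0,"dy":0,"dz":0,"wx":0,"wy":0,"wz":0,"claw":0}]'
```

```text
clock: 5.12
ee_pos: [570.7, -1.6, 96.8]
ee_rot: [[0.229, 0.973, -0.004], [0.973, -0.229, 0.002], [0.001, -0.005, -1.0]]
force: [-22.1, 15.0, 24.4]
finger_gap: 0.185
grasp_force: 60.7
clock: 5.28
ee_pos: [571.0, -1.7, 96.7]
ee_rot: [[0.229, 0.974, -0.008], [0.974, -0.228, 0.002], [0.001, -0.008, -1.0]]
force: [-36.7, 16.5, 35.5]
finger_gap: 0.185
grasp_force: 62.2
```

The lever is at its stop (37 N, no further motion, and the position matches the predicted (570,-2)). Relieve, release, rise and look from above the fin.

```bash
python3 -m jog '[{"dx":-3,"dy":0.5,"dz":0,"wx":0,"wy":0,"wz":0,"claw":0},{"dx":0,"dy":0,"dz":0,"wx":0,"wy":0,"wz":0,"claw":0.6},{"dx":0,"dy":0,"dz":0,"wx":0,"wy":0,"wz":0,"claw":0.6},{"dx":0,"dy":0,"dz":0,"wx":0,"wy":0,"wz":0,"claw":0.6},{"dx":0,"dy":0,"dz":0,"wx":0,"wy":0,"wz":0,"claw":0.6},{"dx":0,"dy":0,"dz":30,"wx":0,"wy":0,"wz":0,"claw":0.6},{"dx":0,"dy":0,"dz":40,"wx":0,"wy":0,"wz":0,"claw":0.6},{"dx":0,"dy":0,"dz":25,"wx":0,"wy":0,"wz":0,"claw":0.6}]'
python3 -m jog '[{"dx":-3,"dy":-35,"dz":0,"wx":0,"wy":0,"wz":0,"claw":0.6},{"dx":-4,"dy":-35,"dz":0,"wx":0,"wy":0,"wz":0,"claw":0.6},{"dx":-4,"dy":-35,"dz":0,"wx":0,"wy":0,"wz":0,"claw":0.6},{"dx":-4,"dy":-35,"dz":0,"wx":0,"wy":0,"wz":0,"claw":0.6},{"dx":-3,"dy":-34,"dz":0,"wx":0,"wy":0,"wz":0,"claw":0.6},{"dx":0,"dy":0,"dz":0,"wx":0,"wy":0,"wz":0,"claw":0.6}]'
python3 look.py pics/w3.png
```

```text
clock: 5.95
ee_pos: [572.2, -4.7, 194.1]
ee_rot: [[0.232, 0.973, 0.001], [0.973, -0.232, 0.0], [0.0, 0.001, -1.0]]
force: [0.9, -1.2, 0.7]
finger_gap: 0.598
grasp_force: 0.0
clock: 6.45
ee_pos: [552.1, -186.5, 191.0]
ee_rot: [[0.24, 0.971, -0.001], [0.971, -0.24, -0.003], [-0.003, -0.0, -1.0]]
force: [-0.4, -0.3, -0.5]
finger_gap: 0.599
grasp_force: 0.0
pivot 286.2 56.5
post 192.4 31.8
button 241.0 183.2
fin 318.8 184.9
```

View pics/w3.png

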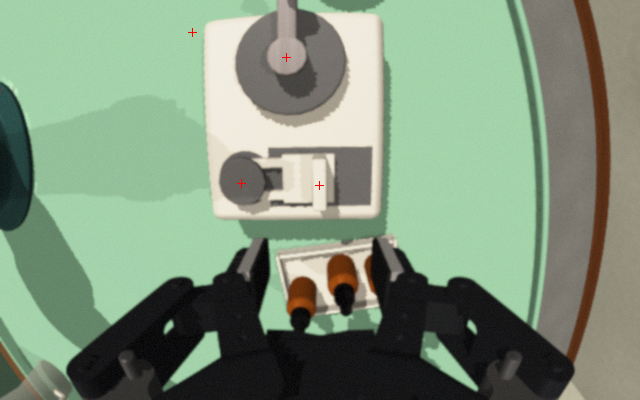

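The marks fall on the button (241,183), the fin top (319,185) and the hub. The lever points along the crusher's +y, so it is closed, and bottles and tray are untouched. Checking the settled pose.

```bash
python3 -m jog '[{"dx":0,"dy":0,"dz":0,"wx":0,"wy":0,"wz":0,"claw":0.55},{"dx":0,"dy":0,"dz":0,"wx":0,"wy":0,"wz":0,"claw":0.55}]'
```

```text
clock: 6.67
ee_pos: [553.9, -177.6, 191.2]
ee_rot: [[0.231, 0.973, -0.0], [0.973, -0.231, 0.0], [0.0, -0.0, -1.0]]
force: [-0.4, 0.6, 0.2]
finger_gap: 0.554
grasp_force: 0.0
```

```bash
python3 -m jog '[{"dx":0,"dy":1,"dz":-35,"wx":0,"wy":0,"wz":0,"claw":0.5},{"dx":0,"dy":0,"dz":-35,"wx":0,"wy":0,"wz":0,"claw":0.5},{"dx":0,"dy":0,"dz":-25,"wx":0,"wy":0,"wz":0,"claw":0.5},{"dx":0,"dy":0,"dz":-15,"wx":0,"wy":0,"wz":0,"claw":0.5},{"dx":0,"dy":0,"dz":-8,"wx":0,"wy":0,"wz":0,"claw":0.5},{"dx":0,"dy":0,"dz":-3,"wx":0,"wy":0,"wz":0,"claw":0.5},{"dx":0,"dy":0,"dz":0,"wx":0,"wy":0,"wz":0,"claw":0.5}]'
python3 -m jog '[{"dx":0,"dy":0,"dz":0,"wx":0,"wy":0,"wz":0,"claw":0},{"dx":0,"dy":0,"dz":0,"wx":0,"wy":0,"wz":0,"claw":0},{"dx":0,"dy":0,"dz":0,"wx":0,"wy":0,"wz":0,"claw":0},{"dx":0,"dy":0,"dz":0,"wx":0,"wy":0,"wz":0,"claw":0},{"dx":0,"dy":0,"dz":0,"wx":0,"wy":0,"wz":0,"claw":0},{"dx":0,"dy":0,"dz":0,"wx":0,"wy":0,"wz":0,"claw":0}]'
```

```text
clock: 7.25
ee_pos: [554.0, -177.0, 70.4]
ee_rot: [[0.231, 0.973, -0.0], [0.973, -0.231, 0.0], [0.0, -0.0, -1.0]]
force: [-0.4, 0.2, 0.9]
finger_gap: 0.497
grasp_force: 0.0
clock: 7.75
ee_pos: [554.3, -177.9, 71.5]
ee_rot: [[0.232, 0.973, 0.002], [0.973, -0.232, -0.001], [-0.0, 0.002, -1.0]]
force: [-0.8, -0.3, 7.5]
finger_gap: 0.12
grasp_force: 61.8
```

Fin pinched (gap 0.12, about 10–12 mm). Slide it along the crusher's +x by about 29 mm, then feel for the stop.

```bash
python3 -m jog '[{"dx":4.9,"dy":-1.1,"dz":0,"wx":0,"wy":0,"wz":0,"claw":0},{"dx":4.9,"dy":-1.1,"dz":0,"wx":0,"wy":0,"wz":0,"claw":0},{"dx":4.9,"dy":-1.1,"dz":0,"wx":0,"wy":0,"wz":0,"claw":0},{"dx":4.9,"dy":-1.1,"dz":0,"wx":0,"wy":0,"wz":0,"claw":0},{"dx":4.9,"dy":-1.1,"dz":0,"wx":0,"wy":0,"wz":0,"claw":0},{"dx":0,"dy":0,"dz":0,"wx":0,"wy":0,"wz":0,"claw":0},{"dx":0,"dy":0,"dz":0,"wx":0,"wy":0,"wz":0,"claw":0}]'
python3 -m jog '[{"dx":2.9,"dy":-0.7,"dz":0,"wx":0,"wy":0,"wz":0,"claw":0},{"dx":0,"dy":0,"dz":0,"wx":0,"wy":0,"wz":0,"claw":0},{"dx":0,"dy":0,"dz":0,"wx":0,"wy":0,"wz":0,"claw":0}]'
python3 -m jog '[{"dx":2.4,"dy":-0.6,"dz":0,"wx":0,"wy":0,"wz":0,"claw":0},{"dx":0,"dy":0,"dz":0,"wx":0,"wy":0,"wz":0,"claw":0},{"dx":0,"dy":0,"dz":0,"wx":0,"wy":0,"wz":0,"claw":0}]'
python3 -m jog '[{"dx":1.9,"dy":-0.5,"dz":0,"wx":0,"wy":0,"wz":0,"claw":0},{"dx":0,"dy":0,"dz":0,"wx":0,"wy":0,"wz":0,"claw":0},{"dx":0,"dy":0,"dz":0,"wx":0,"wy":0,"wz":0,"claw":0}]'
```

```text
clock: 8.33
ee_pos: [579.3, -183.7, 71.5]
ee_rot: [[0.232, 0.973, 0.002], [0.973, -0.232, -0.001], [-0.0, 0.003, -1.0]]
force: [1.2, -1.8, 4.0]
finger_gap: 0.124
grasp_force: 61.6
clock: 8.58
ee_pos: [582.0, -184.3, 71.5]
ee_rot: [[0.232, 0.973, 0.002], [0.973, -0.232, -0.001], [-0.0, 0.002, -1.0]]
force: [0.9, -0.8, 4.9]
finger_gap: 0.125
grasp_force: 61.6
clock: 8.83
ee_pos: [583.1, -184.7, 71.3]
ee_rot: [[0.232, 0.973, -0.001], [0.973, -0.232, -0.0], [-0.001, -0.0, -1.0]]
force: [-9.5, 1.2, 11.8]
finger_gap: 0.121
grasp_force: 62.6
clock: 9.08
ee_pos: [583.6, -184.9, 71.1]
ee_rot: [[0.232, 0.973, -0.004], [0.973, -0.232, 0.0], [-0.001, -0.004, -1.0]]
force: [-18.0, 4.0, 20.2]
finger_gap: 0.125
grasp_force: 63.7
```

The tab is at its end stop (18 N, stopped at the predicted spot). Relieve, release, rise, shut the fingers and go over the button.

```bash
python3 -m jog '[{"dx":-2.2,"dy":0.5,"dz":0,"wx":0,"wy":0,"wz":0,"claw":0},{"dx":0,"dy":0,"dz":0,"wx":0,"wy":0,"wz":0,"claw":0.4},{"dx":0,"dy":0,"dz":0,"wx":0,"wy":0,"wz":0,"claw":0.4},{"dx":0,"dy":0,"dz":0,"wx":0,"wy":0,"wz":0,"claw":0.4},{"dx":0,"dy":0,"dz":0,"wx":0,"wy":0,"wz":0,"claw":0.4},{"dx":0,"dy":0,"dz":25,"wx":0,"wy":0,"wz":0,"claw":0.4},{"dx":0,"dy":0,"dz":40,"wx":0,"wy":0,"wz":0,"claw":0.4},{"dx":0,"dy":0,"dz":0,"wx":0,"wy":0,"wz":0,"claw":0.4}]'
python3 -m jog '[{"dx":-24,"dy":5.7,"dz":0,"wx":0,"wy":0,"wz":0,"claw":0},{"dx":-24,"dy":5.7,"dz":0,"wx":0,"wy":0,"wz":0,"claw":0},{"dx":-24,"dy":5.7,"dz":0,"wx":0,"wy":0,"wz":0,"claw":0},{"dx":-23,"dy":5.5,"dz":0,"wx":0,"wy":0,"wz":0,"claw":0},{"dx":0,"dy":0,"dz":0,"wx":0,"wy":0,"wz":0,"claw":0},{"dx":0,"dy":0,"dz":0,"wx":0,"wy":0,"wz":0,"claw":0},{"dx":0,"dy":0,"dz":0,"wx":0,"wy":0,"wz":0,"claw":0}]'
python3 look.py pics/w4.png
```

```text
clock: 9.75
ee_pos: [586.1, -185.1, 141.6]
ee_rot: [[0.232, 0.973, 0.007], [0.973, -0.232, -0.002], [-0.0, 0.008, -1.0]]
force: [1.2, 0.3, 2.6]
finger_gap: 0.403
grasp_force: 0.0
clock: 10.33
ee_pos: [488.9, -162.1, 135.6]
ee_rot: [[0.232, 0.973, 0.001], [0.973, -0.232, -0.0], [-0.0, 0.001, -1.0]]
force: [0.7, 0.3, 0.1]
finger_gap: 0.001
grasp_force: 0.0
pivot 389.0 56.9
post 272.2 10.1
button 315.8 213.2
fin 418.4 218.2
```

View pics/w4.png

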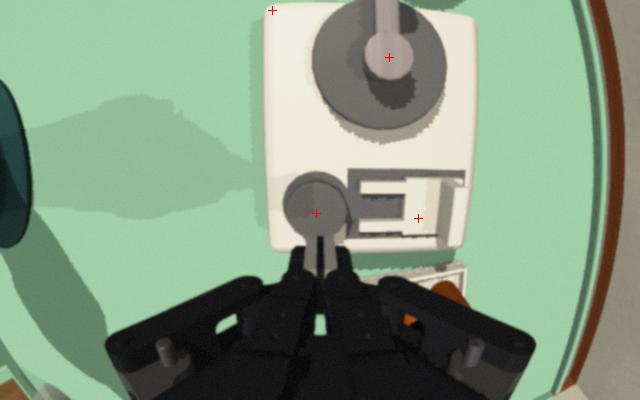

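The tab is fully back (fin at about (455,212), fork clear of the head), and the lever is still closed. The button is at (317,207) under the fingers. Now press.

```bash
python3 -m jog '[{"dx":-2,"dy":0,"dz":-25,"wx":0,"wy":0,"wz":0,"claw":0},{"dx":0,"dy":0,"dz":-25,"wx":0,"wy":0,"wz":0,"claw":0},{"dx":0,"dy":0,"dz":-9,"wx":0,"wy":0,"wz":0,"claw":0},{"dx":0,"dy":0,"dz":0,"wx":0,"wy":0,"wz":0,"claw":0},{"dx":0,"dy":0,"dz":0,"wx":0,"wy":0,"wz":0,"claw":0}]'
python3 -m jog '[{"dx":0,"dy":0,"dz":-4,"wx":0,"wy":0,"wz":0,"claw":0},{"dx":0,"dy":0,"dz":-4,"wx":0,"wy":0,"wz":0,"claw":0},{"dx":0,"dy":0,"dz":-3,"wx":0,"wy":0,"wz":0,"claw":0},{"dx":0,"dy":0,"dz":0,"wx":0,"wy":0,"wz":0,"claw":0}]'
python3 -m jog '[{"dx":0,"dy":0,"dz":-2,"wx":0,"wy":0,"wz":0,"claw":0},{"dx":0,"dy":0,"dz":0,"wx":0,"wy":0,"wz":0,"claw":0}]'
```

```text
clock: 10.8
ee_pos: [486.6, -161.8, 76.5]
ee_rot: [[0.232, 0.973, -0.001], [0.973, -0.232, 0.0], [0.0, -0.001, -1.0]]
force: [-0.1, -0.3, 0.9]
finger_gap: -0.002
grasp_force: 0.0
clock: 11.13
ee_pos: [486.8, -162.1, 65.5]
ee_rot: [[0.232, 0.973, 0.001], [0.973, -0.232, -0.0], [-0.0, 0.001, -1.0]]
force: [2.9, 0.1, 4.1]
finger_gap: 0.004
grasp_force: 2.3
clock: 11.3
ee_pos: [486.9, -162.3, 64.5]
ee_rot: [[0.232, 0.973, 0.001], [0.973, -0.232, -0.001], [-0.001, 0.002, -1.0]]
force: [-5.1, 0.8, 25.4]
finger_gap: 0.003
grasp_force: 12.5
```

Bottomed out (25 N at z 64.5). Hold for about one second, then rise clear and read the result.

```bash
python3 -m jog '[{"dx":0,"dy":0,"dz":0,"wx":0,"wy":0,"wz":0,"claw":0},{"dx":0,"dy":0,"dz":0,"wx":0,"wy":0,"wz":0,"claw":0},{"dx":0,"dy":0,"dz":0,"wx":0,"wy":0,"wz":0,"claw":0},{"dx":0,"dy":0,"dz":0,"wx":0,"wy":0,"wz":0,"claw":0},{"dx":0,"dy":0,"dz":0,"wx":0,"wy":0,"wz":0,"claw":0},{"dx":0,"dy":0,"dz":0,"wx":0,"wy":0,"wz":0,"claw":0}]'
python3 -m jog '[{"dx":0,"dy":0,"dz":0,"wx":0,"wy":0,"wz":0,"claw":0},{"dx":0,"dy":0,"dz":0,"wx":0,"wy":0,"wz":0,"claw":0},{"dx":0,"dy":0,"dz":0,"wx":0,"wy":0,"wz":0,"claw":0},{"dx":0,"dy":0,"dz":0,"wx":0,"wy":0,"wz":0,"claw":0},{"dx":0,"dy":0,"dz":0,"wx":0,"wy":0,"wz":0,"claw":0},{"dx":0,"dy":0,"dz":0,"wx":0,"wy":0,"wz":0,"claw":0}]'
python3 -m jog '[{"dx":0,"dy":0,"dz":15,"wx":0,"wy":0,"wz":0,"claw":0},{"dx":0,"dy":0,"dz":35,"wx":0,"wy":0,"wz":0,"claw":0},{"dx":-25,"dy":0,"dz":35,"wx":0,"wy":0,"wz":0,"claw":0},{"dx":-30,"dy":0,"dz":35,"wx":0,"wy":0,"wz":0,"claw":0},{"dx":-30,"dy":0,"dz":25,"wx":0,"wy":0,"wz":0,"claw":0},{"dx":0,"dy":0,"dz":0,"wx":0,"wy":0,"wz":0,"claw":0},{"dx":0,"dy":0,"dz":0,"wx":0,"wy":0,"wz":0,"claw":0},{"dx":0,"dy":0,"dz":0,"wx":0,"wy":0,"wz":0,"claw":0}]'
python3 - <<'E'
from plant import capture
import cv2
p,d=capture('top');cv2.imwrite('pics/end.png',cv2.resize(p[100:260,280:540,::-1],None,fx=3,fy=3,interpolation=cv2.INTER_CUBIC))
E
```

```text
clock: 11.8
ee_pos: [486.9, -162.3, 64.6]
ee_rot: [[0.232, 0.973, 0.002], [0.973, -0.232, -0.001], [-0.001, 0.002, -1.0]]
force: [-3.8, -0.4, 21.8]
finger_gap: -0.0
grasp_force: 10.9
clock: 12.3
ee_pos: [486.9, -162.3, 64.6]
ee_rot: [[0.232, 0.973, 0.002], [0.973, -0.232, -0.001], [-0.001, 0.002, -1.0]]
force: [-3.4, -0.0, 22.2]
finger_gap: -0.002
grasp_force: 10.9
clock: 12.97
ee_pos: [404.9, -161.9, 203.7]
ee_rot: [[0.232, 0.973, 0.0], [0.973, -0.232, -0.0], [-0.0, 0.0, -1.0]]
force: [0.2, 0.2, -0.7]
finger_gap: 0.002
grasp_force: 0.0
```

View pics/end.png

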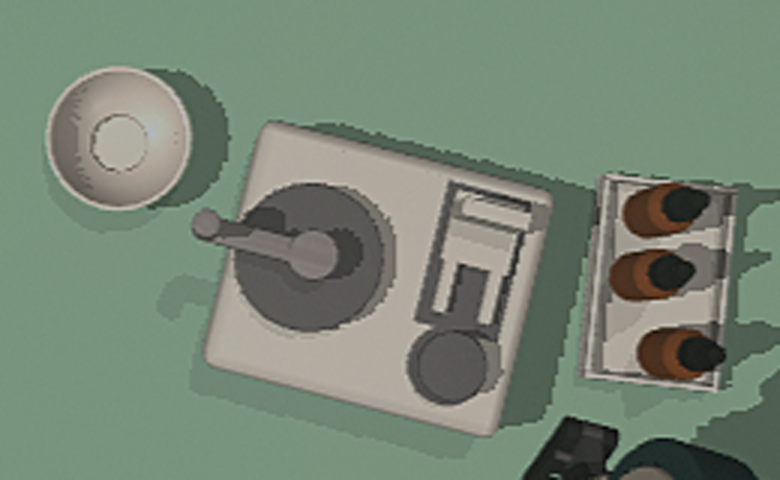

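The lever points to +y (post at (207,225)), the tab is back (fin at (495,210)), and the button is free at (450,365). The dish and bottles are where they were, and the robot is clear.

```bash
python3 -c "
from plant import manip;print(manip.close_job())"
```

```text
the job is handed in; nothing more can be done
None
```

I swung the clamp lever to its stop, slid the child-lock tab fully back, held the button down for about 1.1 s and let go, and handed the job in at about 13 s; the dish and bottles look unmoved in the last picture, but no verdict came back.

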